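# Slide the hardboard panel home in the pine frame and shut the turn-button

### The job

Press lightly on the top face of the thin hardboard panel with the fingertips and slide it along the plywood bed, through the mouth and into the grooves of the pine frame, pushing the stiff loose batten ahead of it until panel and batten are fully home against the end rail; then swing the turn-button fully shut behind the panel. The panel dents, so never press on it with more than about 25 N, and its edges chip, so move it only by its face, never by pushing on an edge. Do not touch the batten yourself, and leave the other things on the bench alone.

Things in the scene. Friction and masses are not known exactly. Their poses are not given: they have to be found in the camera images.
- frame: Pine frame screwed to a plywood bed, fixed to the bench. Origin: bench level, below the middle of the frame's mouth; x = feeding direction, mouth to end rail; y across; z up. Bed top 10 above origin, x -205 to 165, 190 wide. Behind the mouth (x < 0) the bed is open but for two low cheeks (16 above origin) that narrow from 155 apart at x = -38 to 113 at the mouth.
- frame_mouth (a point): Point on the bed top, middle of the mouth, axes as the frame's. From here to x = 146 run two side rails (tops 13.5 above the bed) with grooves 5.5 high above the bed: 113 between groove floors, 98 clear between the lips above. End rail at x = 146 to 166.
- panel_home (a point): Point on the bed top at frame x = 69, y = 0: where the panel's origin lies when it is home, its x axis along the frame's; its tail edge is then at x = 4, just inside the mouth.
- panel: Thin brown hardboard panel, 130 (its x) x 110 (its y) x 3 thick, 50 to 100 g, too wide to grasp. Lies loose and flat on the bed behind the mouth, up to 0.2 rad out of line with the frame. Origin: centre of its underside; top face 3 above. Smooth underside, coarse top: it drags by friction under fingertips pressed on its face; some 15 to 20 N is wanted to push the batten, less slips.
- batten (a joint): Loose batten across the frame between the rails, 12 x 94 x 12.5 high, on the bed; slides stiffly along x when the panel's leading edge pushes it. Value: metres from home; 0 = against the end rail, larger = nearer the mouth. Its near face is at frame x = 134 mm minus this. It resists with about 5.5 N and stays where left; starts at 0.012 to 0.030.
- button (a joint): Steel turn-button: bar on an upright pivot at frame x = -6, y = 70, passing above the panel, with a peg under its tip that drops behind the panel's tail edge. Value: angle, rad; 0 = shut (bar along the frame's -y), pi/2 = bar along the frame's -x, more = swung on outwards. Starts at 1.6 to 2.0; stays where left; needs about 1 N at the knob. Cannot shut unless the panel is home.
- button_knob (a point): Top centre of the upright round wooden knob at the tip of the turn-button, 40 from the pivot axis: 13 diameter, from the bar's top (31 above the bench) up to this point, 65 above the bench. May be pinched from above or pushed sideways.
- stain_tin: Bystander: tin of stain, 84 diameter, 95 tall.
- paint_brush: Bystander: paint brush lying flat.
- glue: Bystander: glue bottle, 56 diameter, 160 tall.
- offcut: Bystander: pine offcut 90 x 45 x 19.
- stir_stick: Bystander: flat stir stick 210 x 22 x 4.
- tape: Bystander: roll of tape, 100 diameter, 24 high, lying flat.
- driver: Bystander: screwdriver lying flat.
- square: Bystander: try square lying flat, blade 150, stock 100.
Not all that is in view belongs to the job. There is more than one size of the panel; the one meant has the size given above.

How it is judged:
By the outcome, as a careful person would: the job done as asked, in the order asked, and still so for the second after the job is handed in, with the robot touching nothing.
It also fails if it takes over 69 s, if anything falls off the work surface, if the arm or the gripper's body presses on something with over 40 N, if the wrist force passes 120 N, or if a joint passes its speed limit or range.

### The arm

A 6-joint arm with a two-finger parallel gripper is mounted at the origin on the work surface. World frame = base frame: x ahead of the robot, y to its left, z up, the work surface at z = 0. Lengths are in mm, angles in rad, forces in N, time in s.
With the tool pointing down it reaches from about 350 to 775 mm from the base axis. Payload 7.3 kg.
Tool frame: the origin (TCP) lies at the very end of the fingers, on their centre line; the grasp point (between the pads) lies 19 mm behind it; x points along the fingers, z is the direction in which the jaws open and shut, and the axes are right-handed (so a half turn about x gives the same grasp; the last joint's range is limited). The gripper opens to 92 mm and grips with 3 to 60 N. Pads are 19 mm wide; open, the fingers measure 130 mm over their backs; the gripper's body (75 mm by 190 mm) begins 47 mm behind the grasp point.
Start: joints at [-1.328, 0.342, 1.524, -0, 1.275, -0.146], TCP at [199.04, -485.83, 199.541] pointing down, gripper open.
Joint ranges: [-2.53, 2.53], [-0.77, 2.02], [0.04, 2.7], [-1, 4.14], [0.28, 2.66], [-3.11, 3.11]. Speed limits (rad/s): [2.57, 2.57, 3.14, 3.14, 3.14, 3.14].

### API

Orientations are given as [roll, pitch, yaw] about the fixed x, y, z axes, in that order (R = Rz(yaw) Ry(pitch) Rx(roll)).
In Python, from plant import * gives the robot as it stands.
- The arm moves only by the tool carry_out, never from a script. Its argument "rows" is a list of rows, each a list of 4 numbers: the shift along the world's x, y, z in mm, then the turn about the world's z in degrees. In form: [[x, y, z, twist], ...]. A call has 1 to 20 rows; each row is the pose to reach, as a shift and turn from the pose measured when the call began; what a row does not reach only later rows make up. A row lasts 1/12 s, in which the tool goes at most 41.7 mm and 7.16 degrees, less where a joint would pass 70% of its speed; a pose out of reach is approached as far as the arm can. A call with a gripper value outside its range is refused whole. "hand" is the finger opening in mm, from 0 to 91.8, set as the call begins (left out, the last holds). The fingers move at their own pace and stop on an object; the grip force is fixed at half the most. Time passes only in rows, so rows that repeat a pose let the fingers close. It gives the time, the measured TCP pose, the force and the opening at its end, in the units of the state.
- get_obs(): the state, without advancing time (a new reading comes with each control period).
- capture(name): name is "scene" or "top"; returns the picture (400x640x3 uint8, red, green, blue); there is no depth.
- camera_info(name): a dict with "camera_matrix" (3x3 intrinsics, pixels), "pose" (4x4, takes a point from camera to world coordinates). Camera axes: x right, y down, z forward; pixel columns grow to the right and rows downward; lengths in mm; the calibration is good to about 2 mm. A picture is of the moment at which its call begins. camera_info takes no time and is no camera call.
- close_job(): hands the job in, once; it reports no verdict.
The state is a dict: "time": time; "joint_positions": joint angles; "dq": joint speeds; "tau": joint torques, N m; "tool_pos": TCP position; "tcp_rot": TCP orientation; "contact_force": force on the tool from outside, world axes, zero at the start; "moment": the same for the moment, N m; "grip_width": finger opening in mm.
Only numpy, scipy, OpenCV 4.12 (cv2) and the standard library are available. Lean on these libraries where they do the work, as an engineer would, in place of code of your own. Each camera call takes 0.05 s, during which the arm holds its last target. There are 200 camera calls.

## Working session

There is one attempt and no reset: what is moved stays moved. The work goes in short steps, Python scripts to look and compute and a tool call to move; the robot and the scene stay as the last step left them, time stands still between calls to the robot, and variables do not carry over. Pictures are saved under pics/ and viewed, about 8 in all and at most 12, crops included, and the job is handed in when it is done.

Besides the shell and the picture viewer there is one more tool, called after "Request:" in YAML: its name, and indented under it one key for each argument. carry_out: Moves the arm, as the interface text tells. Its arguments: {"type":"object","properties":{"rows":{"type":"array"},"hand":{"type":"number"}},"required":["rows"]}

```bash
mkdir -p pics; ls; python3 - <<'E'
from plant import *
import cv2
o=get_obs(); print({k:o[k] for k in o})
for n in("top","scene"):
    i=camera_info(n); print(n,i["camera_matrix"],i["pose"])
    cv2.imwrite(f"pics/{n}0.png",capture(n)[:,:,::-1])
E
```

```text
pics
{'time': 0.0, 'joint_positions': array([-1.32798909e+00,  3.42710781e-01,  1.52498916e+00, -2.46208315e-05,
        1.27540808e+00, -1.45971458e-01]), 'dq': array([-6.04138239e-05,  8.95756509e-04,  5.81124755e-04, -1.37247271e-04,
        1.54150658e-03,  9.19267722e-04]), 'tau': array([-4.34289575e-05, -4.31241953e+01, -2.44223785e+01,  7.17279408e-02,
        5.58560807e-02, -1.12751393e-04]), 'tool_pos': array([ 198.92578534, -485.37848404,  198.86091683]), 'tcp_rot': array([3.01115644, 1.56928077, 1.82914599]), 'contact_force': array([-1.13502025,  0.23701794,  0.08038272]), 'moment': array([ 0.04803158,  0.08905803, -0.01742999]), 'grip_width': 91.83839528461026}
top [[475.36804208   0.         331.5530942 ]
 [  0.         475.36804208 203.79480468]
 [  0.           0.           1.        ]] [[-1.61437398e-02 -9.97337651e-01  7.11125146e-02  4.04843585e+02]
 [-9.99863884e-01  1.63449551e-02  2.24850437e-03 -5.03655530e+01]
 [-3.40484893e-03 -7.10665357e-02 -9.97465766e-01  1.46298984e+03]
 [ 0.00000000e+00  0.00000000e+00  0.00000000e+00  1.00000000e+00]]
scene [[511.88352029   0.         309.1780536 ]
 [  0.         511.88352029 202.8055621 ]
 [  0.           0.           1.        ]] [[ 3.61196348e-01  7.62913058e-01 -5.36191070e-01  1.40574545e+03]
 [ 9.32446002e-01 -3.01069605e-01  1.99753713e-01 -3.93402388e+02]
 [-9.03611783e-03 -5.72119531e-01 -8.20120473e-01  1.44654275e+03]
 [ 0.00000000e+00  0.00000000e+00  0.00000000e+00  1.00000000e+00]]
```

View pics/top0.png

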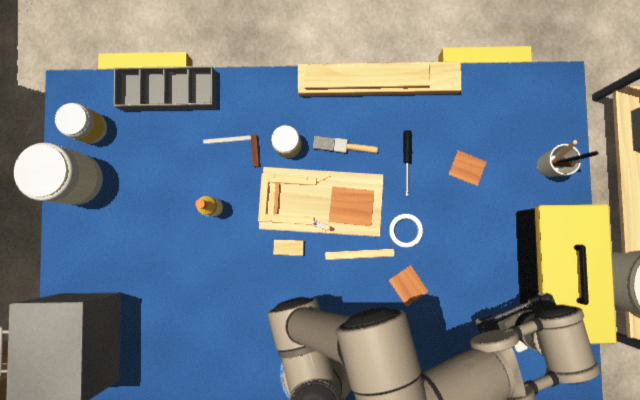

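View pics/scene0.png

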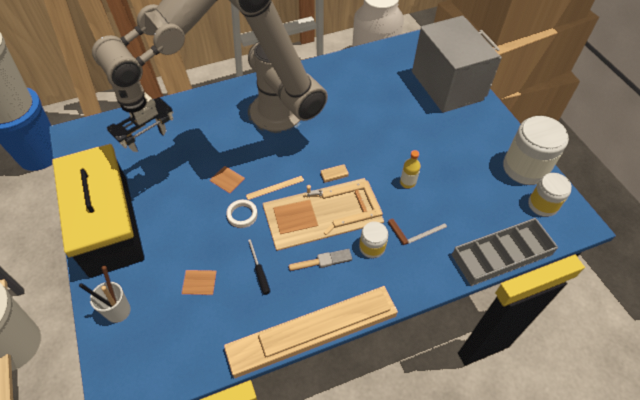

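Both views show the frame at top px about (320,202), with the mouth facing right and the feed running to image left (+y world). I'll zoom in.

```bash
python3 - <<'E'
import cv2,numpy as np
a=cv2.imread("pics/top0.png")[160:245,250:395]; b=cv2.imread("pics/scene0.png")[170:255,255:390]
a=cv2.resize(a,None,fx=5.5,fy=5.5,interpolation=cv2.INTER_CUBIC)
cv2.imwrite("pics/topc.png",a)
b=cv2.resize(b,None,fx=5.5,fy=5.5,interpolation=cv2.INTER_CUBIC); cv2.imwrite("pics/scenec.png",b)
E
```

```text
(no output)
```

View pics/topc.png

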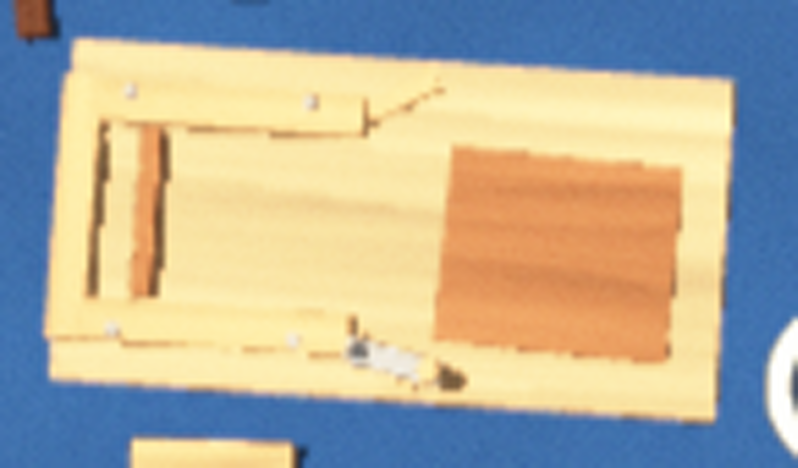

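View pics/scenec.png

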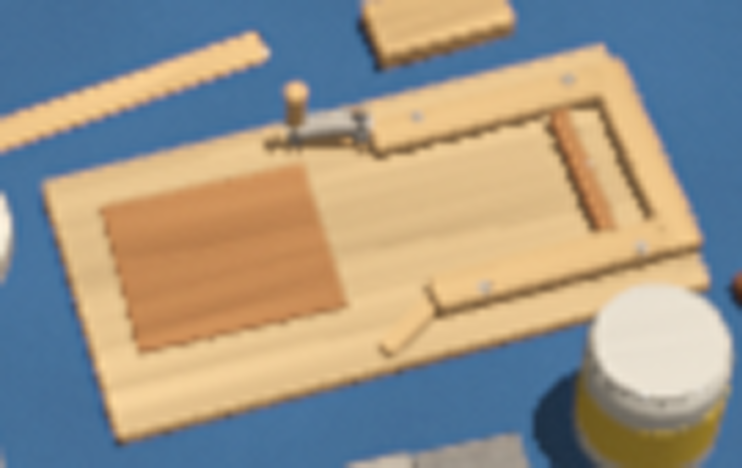

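Top crop: panel corners (453,147),(682,168),(668,360),(435,340); bed corners (735,80),(716,420),(50,378),(75,40). Scene crop: panel corners (102,207),(303,165),(345,303),(140,350); bed corners (45,185),(120,440); knob top (295,88). The batten stands about 20 mm off the end rail.

```bash
cat > h.py <<'E'
import numpy as np
from plant import camera_info
from scipy.optimize import least_squares
def proj(n,P):
    i=camera_info(n);T=np.linalg.inv(i["pose"]);c=np.atleast_2d(P)@T[:3,:3].T+T[:3,3];u=c@i["camera_matrix"].T
    return u[:,:2]/u[:,2:]
def ray(n,uv,z):
    i=camera_info(n);uv=np.atleast_2d(uv)
    d=np.c_[uv,np.ones(len(uv))]@np.linalg.inv(i["camera_matrix"]).T@i["pose"][:3,:3].T;o=i["pose"][:3,3]
    return o+d*((z-o[2])/d[:,2])[:,None]
def tr(p,L):
    c,s=np.cos(p[2]),np.sin(p[2]);L=np.atleast_2d(np.array(L,float))
    return np.c_[p[0]+c*L[:,0]-s*L[:,1],p[1]+s*L[:,0]+c*L[:,1],L[:,2]]
def inv(p,W):
    c,s=np.cos(p[2]),np.sin(p[2]);d=np.atleast_2d(W)[:,:2]-p[:2];return np.c_[c*d[:,0]+s*d[:,1],-s*d[:,0]+c*d[:,1]]
def fit(obs,p0):  # obs: list (cam, uv list, local pts)
    f=lambda p:np.concatenate([(proj(n,tr(p,L))-uv).ravel() for n,uv,L in obs])
    return least_squares(f,p0,loss="soft_l1",f_scale=.5)
crop=lambda q,o,s=5.5:(np.array(q,float)+.5)/s-.5+o
E
python3 - <<'E'
from h import *
T=(250,160);S=(255,170)
B=[[-205,-95,10],[-205,95,10],[165,95,10],[165,-95,10]]
r=fit([("top",crop([(735,80),(716,420),(50,378),(75,40)],T),B),("scene",crop([(120,440),(45,185)],S),B[:2])],[450,0,1.57])
F=r.x;print("frame",F,r.fun.round(2))
P=[[65,-55,13],[-65,-55,13],[-65,55,13],[65,55,13]]
for ob in ([0],[1],[0,1]):
    o=[("top",crop([(453,147),(682,168),(668,360),(435,340)],T),P),("scene",crop([(345,303),(140,350),(102,207),(303,165)],S),P)]
    p=fit([o[k] for k in ob],[450,-100,1.57]); print("panel",p.x,p.fun.round(2), inv(F,p.x[:2]),p.x[2]-F[2])
print("batten near face top",inv(F,ray("top",crop([(165,125),(155,297)],T),22.5)),inv(F,ray("scene",crop([(550,115),(598,230)],S),22.5)))
print("knob",inv(F,ray("scene",crop([(295,88)],S),65)),inv(F,ray("top",crop([(430,370)],T),65)),"piv",inv(F,ray("top",crop([(357,350)],T),33)))
print(tr(F,[[0,0,10],[69,0,10]]),np.linalg.norm(tr(F,[[-180,0,0],[100,0,0]])[:,:2],axis=1))
E
```

```text
frame [518.92949378   4.51390846   1.49327653] [-0.11 -0.15  0.   -0.2   0.1  -0.    0.01 -0.13  0.09 -0.39 -0.3  -0.29]
panel [ 501.47443412 -107.44411039    1.46707707] [-0.24 -0.32  0.4  -0.46  0.01  0.42 -0.12  0.33] [[-112.97354945    8.73236613]] -0.02619946284573693
panel [ 501.00632427 -107.35887531    1.4544988 ] [ 0.79  0.37 -0.22  0.4  -0.39 -0.34  0.09 -0.71] [[-112.92482179    9.20567097]] -0.038777729057040355
panel [ 501.26519001 -107.43671369    1.46163296] [-0.13 -0.36  0.49 -0.27 -0.09  0.6  -0.21  0.28  0.87  0.3  -0.07  0.57
 -0.47 -0.14 -0.05 -0.73] [[-112.98237928    8.94155467]] -0.031643572104708806
batten near face top [[109.80048167 -48.48749135]
 [108.7149082   47.07440393]] [[110.16358131  43.64133677]
 [108.86138913 -46.81370891]]
knob [[-45.20413471  80.30696305]] [[-45.77044741  78.87401298]] piv [[-4.84406344 69.71342037]]
[[518.92949378   4.51390846  10.        ]
 [524.27300434  73.30669075  10.        ]] [534.43496925 536.88515704]
```

```bash
python3 - <<'E'
from h import *
from plant import *
from scipy.spatial.transform import Rotation as R
o=get_obs();M=R.from_euler("xyz",o["tcp_rot"]).as_matrix();print(M.round(3),o["joint_positions"].round(3))
print("jaw dir deg",np.degrees(np.arctan2(M[1,2],M[0,2])))
F=np.array([518.93,4.51,1.4933])
print("tin",inv(F,ray("top",[(286,135)],95)),"glue",inv(F,ray("top",[(205,203)],160)))
E
```

```text
[[-0.     0.925  0.379]
 [ 0.001  0.379 -0.925]
 [-1.     0.    -0.001]] [-1.328  0.343  1.525 -0.     1.275 -0.146]
jaw dir deg -67.72357103067066
tin [[  92.00239921 -180.13013813]] glue [[294.18628079  36.18013068]]
```

Request:
carry_out:
  rows:
    - [20,25,0,-2]
    - [45,57,0,-4]
    - [75,94,0,-7]
    - [105,131,0,-10]
    - [135,169,0,-13]
    - [165,206,0,-16]
    - [195,244,0,-19]
    - [225,281,0,-22]
    - [255,319,0,-25]
    - [280,350,0,-27]
    - [295,369,0,-28]
    - [302,378,0,-28.5]
    - [302,378,-20,-28.5]
    - [302,378,-50,-28.5]
    - [302,378,-80,-28.5]
    - [302,378,-110,-28.5]
    - [302,378,-130,-28.5]
    - [302,378,-140,-28.5]
    - [302,378,-140,-28.5]
    - [302,378,-140,-28.5]
  hand: 40

```text
time: 1.77
tool_pos: [501.2, -107.5, 59.2]
tcp_rot: [3.095, 1.569, 1.416]
contact_force: [-0.3, 0.0, 0.9]
grip_width: 40.2
```

Request:
carry_out:
  rows:
    - [0,0,-10,0]
    - [0,0,-22,0]
    - [0,0,-34,0]
    - [0,0,-40,0]
    - [0,0,-42,0]
    - [0,0,-43,0]
    - [0,0,-43,0]
    - [0,0,-43,0]

```text
time: 2.43
tool_pos: [501.7, -107.7, 16.9]
tcp_rot: [2.235, 1.569, 0.556]
contact_force: [-1.1, 0.9, -0.3]
grip_width: 40.0
```

Request:
carry_out:
  rows:
    - [0,0,-0.7,0]
    - [0,0,-1.4,0]
    - [0,0,-2,0]
    - [0,0,-2.5,0]
    - [0,0,-2.5,0]
    - [0,0,-2.5,0]

```text
time: 2.93
tool_pos: [501.6, -107.7, 14.3]
tcp_rot: [2.352, 1.569, 0.673]
contact_force: [-0.0, -0.3, 0.3]
grip_width: 40.4
```

Request:
carry_out:
  rows:
    - [0,0,-0.5,0]
    - [0,0,-1,0]
    - [0,0,-1.5,0]
    - [0,0,-1.5,0]
    - [0,0,-1.5,0]

```text
time: 3.35
tool_pos: [501.6, -107.7, 12.8]
tcp_rot: [2.365, 1.569, 0.686]
contact_force: [0.2, 0.7, 0.9]
grip_width: 40.2
```

Request:
carry_out:
  rows:
    - [0,0,-0.3,0]
    - [0,0,-0.6,0]
    - [0,0,-0.6,0]
    - [0,0,-0.6,0]

```text
time: 3.68
tool_pos: [501.6, -107.7, 12.2]
tcp_rot: [2.335, 1.569, 0.655]
contact_force: [-0.1, -0.5, -0.4]
grip_width: 39.9
```

Request:
carry_out:
  rows:
    - [0,0,-0.3,0]
    - [0,0,-0.5,0]
    - [0,0,-0.5,0]
    - [0,0,-0.5,0]

```text
time: 4.02
tool_pos: [501.6, -107.7, 11.6]
tcp_rot: [2.392, 1.569, 0.713]
contact_force: [-0.1, 0.2, 0.5]
grip_width: 39.8
```

Request:
carry_out:
  rows:
    - [0,0,-0.3,0]
    - [0,0,-0.5,0]
    - [0,0,-0.5,0]
    - [0,0,-0.5,0]

```text
time: 4.35
tool_pos: [501.6, -107.7, 11.1]
tcp_rot: [2.382, 1.569, 0.703]
contact_force: [-0.3, -0.4, -1.0]
grip_width: 39.6
```

Request:
carry_out:
  rows:
    - [0,0,-0.3,0]
    - [0,0,-0.5,0]
    - [0,0,-0.5,0]

```text
time: 4.6
tool_pos: [501.5, -107.7, 10.6]
tcp_rot: [2.485, 1.569, 0.805]
contact_force: [-0.2, -0.2, 0.8]
grip_width: 40.0
```

Request:
carry_out:
  rows:
    - [0,0,-0.3,0]
    - [0,0,-0.5,0]
    - [0,0,-0.5,0]

```text
time: 4.85
tool_pos: [501.5, -107.7, 10.0]
tcp_rot: [2.523, 1.569, 0.843]
contact_force: [0.2, -0.3, -0.9]
grip_width: 40.2
```

```bash
python3 - <<'E'
from plant import *
import cv2
a=capture("scene")[:,:,::-1][130:255,230:390]
cv2.imwrite("pics/s1.png",cv2.resize(a,None,fx=4.5,fy=4.5,interpolation=cv2.INTER_CUBIC))
o=get_obs();print(o["joint_positions"],o["tool_pos"],o["contact_force"])
E
```

```text
[-0.36193687  0.55538831  1.78570383  0.00188171  0.79994856  1.31622866] [ 501.51707049 -107.69128238   10.02854992] [ 0.25927076  0.28772952 -0.26909351]
```

View pics/s1.png

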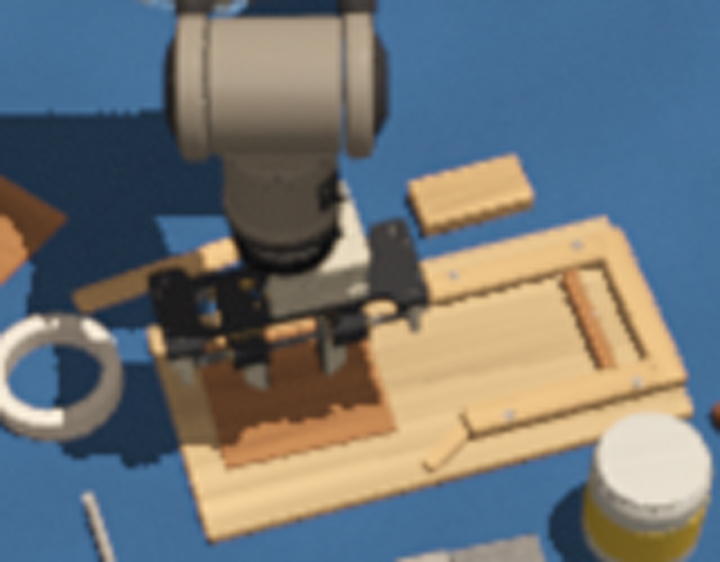

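The fingers are over the panel, with tips at crop (257,388) and (330,372) close above its face, so the z reading has a few mm of bias. I'll keep lowering gently.

Request:
carry_out:
  rows:
    - [0,0,-0.25,0]
    - [0,0,-0.5,0]
    - [0,0,-0.5,0]

```text
time: 5.15
tool_pos: [501.5, -107.7, 9.5]
tcp_rot: [2.591, 1.569, 0.911]
contact_force: [-0.6, -0.2, 0.3]
grip_width: 39.7
```

Request:
carry_out:
  rows:
    - [0,0,-0.25,0]
    - [0,0,-0.5,0]
    - [0,0,-0.5,0]

```text
time: 5.4
tool_pos: [501.4, -107.6, 8.9]
tcp_rot: [2.644, 1.569, 0.964]
contact_force: [0.1, 0.4, 0.2]
grip_width: 39.8
```

Request:
carry_out:
  rows:
    - [0,0,-0.25,0]
    - [0,0,-0.5,0]
    - [0,0,-0.5,0]

```text
time: 5.65
tool_pos: [501.4, -107.6, 8.4]
tcp_rot: [2.669, 1.569, 0.99]
contact_force: [0.1, 0.2, -0.3]
grip_width: 40.0
```

Request:
carry_out:
  rows:
    - [0,0,-0.25,0]
    - [0,0,-0.5,0]
    - [0,0,-0.5,0]

```text
time: 5.9
tool_pos: [501.4, -107.6, 7.8]
tcp_rot: [2.755, 1.569, 1.076]
contact_force: [-0.3, 0.3, 0.8]
grip_width: 39.9
```

Request:
carry_out:
  rows:
    - [0,0,-0.25,0]
    - [0,0,-0.5,0]
    - [0,0,-0.5,0]

```text
time: 6.15
tool_pos: [501.4, -107.6, 7.3]
tcp_rot: [2.798, 1.569, 1.118]
contact_force: [-0.0, -0.2, -0.2]
grip_width: 39.7
```

Request:
carry_out:
  rows:
    - [0,0,-0.25,0]
    - [0,0,-0.5,0]
    - [0,0,-0.5,0]

```text
time: 6.4
tool_pos: [501.3, -107.6, 6.7]
tcp_rot: [2.886, 1.569, 1.207]
contact_force: [0.2, 0.6, -0.0]
grip_width: 39.7
```

```bash
python3 - <<'E'
from h import *
p=np.array([501.5,-107.7,1.4616])
for z in (10,14,18,22,26):
    u=proj("scene",tr(p,[[sx,sy,z] for sx in(-39,-20,20,39) for sy in (-9.5,)]));print(z,((u-[230,130])*4.5).round(0).tolist())
E
```

```text
10 [[245.0, 411.0], [270.0, 405.0], [322.0, 394.0], [347.0, 388.0]]
14 [[245.0, 408.0], [270.0, 403.0], [322.0, 391.0], [347.0, 385.0]]
18 [[245.0, 405.0], [270.0, 400.0], [322.0, 388.0], [347.0, 382.0]]
22 [[244.0, 402.0], [269.0, 397.0], [322.0, 385.0], [347.0, 379.0]]
26 [[244.0, 399.0], [269.0, 394.0], [322.0, 382.0], [347.0, 376.0]]
```

Request:
carry_out:
  rows:
    - [0,0,-0.3,0]
    - [0,0,-0.6,0]

```text
time: 6.57
tool_pos: [501.3, -107.6, 6.1]
tcp_rot: [2.815, 1.569, 1.136]
contact_force: [0.2, 1.1, 0.4]
grip_width: 40.1
```

Request:
carry_out:
  rows:
    - [0,0,-0.3,0]
    - [0,0,-0.6,0]

```text
time: 6.73
tool_pos: [501.3, -107.6, 5.5]
tcp_rot: [2.869, 1.569, 1.19]
contact_force: [-0.0, 0.0, 0.4]
grip_width: 40.1
```

Request:
carry_out:
  rows:
    - [0,0,-0.3,0]
    - [0,0,-0.6,0]

```text
time: 6.9
tool_pos: [501.3, -107.6, 4.8]
tcp_rot: [2.871, 1.569, 1.192]
contact_force: [0.4, -0.3, 0.4]
grip_width: 40.1
```

Request:
carry_out:
  rows:
    - [0,0,-0.3,0]
    - [0,0,-0.6,0]

```text
time: 7.07
tool_pos: [501.3, -107.6, 4.1]
tcp_rot: [2.917, 1.569, 1.237]
contact_force: [-0.3, -0.7, 0.3]
grip_width: 39.8
```

Request:
carry_out:
  rows:
    - [0,0,-0.3,0]
    - [0,0,-0.6,0]

```text
time: 7.23
tool_pos: [501.3, -107.6, 3.5]
tcp_rot: [2.919, 1.569, 1.24]
contact_force: [0.7, -0.6, 0.4]
grip_width: 40.1
```

Request:
carry_out:
  rows:
    - [0,0,-0.3,0]
    - [0,0,-0.6,0]

```text
time: 7.4
tool_pos: [501.3, -107.6, 2.9]
tcp_rot: [2.933, 1.569, 1.253]
contact_force: [0.9, -0.1, -0.3]
grip_width: 40.0
```

Request:
carry_out:
  rows:
    - [0,0,-0.3,0]
    - [0,0,-0.6,0]

```text
time: 7.57
tool_pos: [501.3, -107.6, 2.3]
tcp_rot: [2.91, 1.569, 1.23]
contact_force: [0.2, -0.3, 0.4]
grip_width: 40.3
```

Request:
carry_out:
  rows:
    - [0,0,-0.3,0]
    - [0,0,-0.6,0]

```text
time: 7.73
tool_pos: [501.3, -107.6, 1.6]
tcp_rot: [2.908, 1.569, 1.228]
contact_force: [0.1, 0.6, -0.2]
grip_width: 40.2
```

```bash
python3 - <<'E'
from plant import *
import cv2
a=capture("scene")[:,:,::-1][170:240,255:345]
cv2.imwrite("pics/s2.png",cv2.resize(a,None,fx=8,fy=8,interpolation=cv2.INTER_CUBIC))
E
```

```text
(no output)
```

View pics/s2.png

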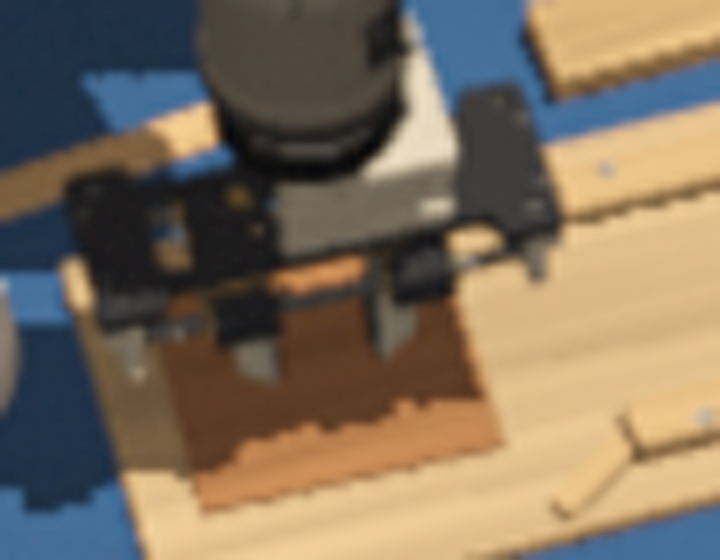

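The tips, at crop (262,382) and (390,357), still appear to hover by several mm. The lateral position agrees. I'll keep descending under force watch.

Request:
carry_out:
  rows:
    - [0,0,-0.3,0]
    - [0,0,-0.6,0]

```text
time: 7.95
tool_pos: [501.3, -107.6, 1.0]
tcp_rot: [2.958, 1.569, 1.278]
contact_force: [0.1, -0.2, -0.4]
grip_width: 39.8
```

Request:
carry_out:
  rows:
    - [0,0,-0.3,0]
    - [0,0,-0.6,0]

```text
time: 8.12
tool_pos: [501.2, -107.6, 0.3]
tcp_rot: [3.017, 1.569, 1.337]
contact_force: [0.7, -0.1, 0.2]
grip_width: 40.1
```

Request:
carry_out:
  rows:
    - [0,0,-0.3,0]
    - [0,0,-0.6,0]

```text
time: 8.28
tool_pos: [501.2, -107.6, -0.3]
tcp_rot: [3.022, 1.569, 1.342]
contact_force: [-0.4, 0.4, -0.6]
grip_width: 39.9
```

Request:
carry_out:
  rows:
    - [0,0,-0.3,0]
    - [0,0,-0.6,0]

```text
time: 8.45
tool_pos: [501.3, -107.6, -1.0]
tcp_rot: [2.982, 1.569, 1.303]
contact_force: [0.7, -0.4, -0.0]
grip_width: 40.0
```

Request:
carry_out:
  rows:
    - [0,0,-0.3,0]
    - [0,0,-0.6,0]

```text
time: 8.62
tool_pos: [501.2, -107.6, -1.6]
tcp_rot: [3.044, 1.569, 1.365]
contact_force: [-0.2, -0.2, -0.3]
grip_width: 40.1
```

Request:
carry_out:
  rows:
    - [0,0,-0.3,0]
    - [0,0,-0.6,0]

```text
time: 8.78
tool_pos: [501.2, -107.6, -2.2]
tcp_rot: [3.032, 1.569, 1.353]
contact_force: [0.9, -0.2, 0.5]
grip_width: 40.4
```

Request:
carry_out:
  rows:
    - [0,0,-0.3,0]
    - [0,0,-0.6,0]

```text
time: 8.95
tool_pos: [501.2, -107.6, -2.9]
tcp_rot: [3.026, 1.569, 1.346]
contact_force: [-0.5, -0.1, 0.2]
grip_width: 40.0
```

Request:
carry_out:
  rows:
    - [0,0,-0.3,0]
    - [0,0,-0.6,0]

```text
time: 9.12
tool_pos: [501.2, -107.6, -3.5]
tcp_rot: [3.007, 1.569, 1.328]
contact_force: [-0.1, -0.9, -0.5]
grip_width: 40.2
```

Request:
carry_out:
  rows:
    - [0,0,-0.3,0]
    - [0,0,-0.6,0]

```text
time: 9.28
tool_pos: [501.2, -107.6, -4.1]
tcp_rot: [3.037, 1.569, 1.357]
contact_force: [-0.1, 0.7, 0.0]
grip_width: 40.1
```

Request:
carry_out:
  rows:
    - [0,0,-0.3,0]
    - [0,0,-0.6,0]

```text
time: 9.45
tool_pos: [501.2, -107.6, -4.8]
tcp_rot: [3.01, 1.569, 1.33]
contact_force: [0.1, -0.5, 0.6]
grip_width: 39.8
```

Request:
carry_out:
  rows:
    - [0,0,-0.3,0]
    - [0,0,-0.6,0]

```text
time: 9.62
tool_pos: [501.2, -107.6, -5.4]
tcp_rot: [3.016, 1.569, 1.337]
contact_force: [-0.9, -0.0, 0.1]
grip_width: 39.9
```

Request:
carry_out:
  rows:
    - [0,0,-0.3,0]
    - [0,0,-0.6,0]

```text
time: 9.78
tool_pos: [501.2, -107.6, -6.0]
tcp_rot: [3.019, 1.569, 1.34]
contact_force: [0.6, -0.1, 0.1]
grip_width: 39.9
```

Request:
carry_out:
  rows:
    - [0,0,-0.3,0]
    - [0,0,-0.6,0]

```text
time: 9.95
tool_pos: [501.2, -107.6, -6.7]
tcp_rot: [3.043, 1.569, 1.364]
contact_force: [-0.3, -0.1, -0.2]
grip_width: 39.9
```

Request:
carry_out:
  rows:
    - [0,0,-0.3,0]
    - [0,0,-0.6,0]

```text
time: 10.12
tool_pos: [501.2, -107.6, -7.3]
tcp_rot: [3.034, 1.569, 1.354]
contact_force: [0.6, 0.1, 0.3]
grip_width: 40.3
```

Request:
carry_out:
  rows:
    - [0,0,-0.3,0]
    - [0,0,-0.6,0]

```text
time: 10.28
tool_pos: [501.2, -107.6, -8.0]
tcp_rot: [3.074, 1.569, 1.394]
contact_force: [0.7, -0.2, 1.0]
grip_width: 39.7
```

Request:
carry_out:
  rows:
    - [0,0,-0.3,0]
    - [0,0,-0.6,0]

```text
time: 10.45
tool_pos: [501.2, -107.6, -8.6]
tcp_rot: [3.106, 1.569, 1.427]
contact_force: [0.1, 0.3, 0.4]
grip_width: 40.0
```

Request:
carry_out:
  rows:
    - [0,0,-0.3,0]
    - [0,0,-0.6,0]

```text
time: 10.62
tool_pos: [501.3, -107.6, -9.2]
tcp_rot: [3.006, 1.569, 1.327]
contact_force: [-0.4, 0.7, -0.6]
grip_width: 39.9
```

Request:
carry_out:
  rows:
    - [0,0,-0.3,0]
    - [0,0,-0.6,0]

```text
time: 10.78
tool_pos: [501.2, -107.6, -9.9]
tcp_rot: [3.119, 1.569, 1.439]
contact_force: [-0.4, -0.2, 1.0]
grip_width: 40.0
```

Request:
carry_out:
  rows:
    - [0,0,-0.3,0]
    - [0,0,-0.6,0]

```text
time: 10.95
tool_pos: [501.2, -107.5, -10.5]
tcp_rot: [3.036, 1.569, 1.357]
contact_force: [0.8, 0.1, 0.9]
grip_width: 39.9
```

Request:
carry_out:
  rows:
    - [0,0,-0.3,0]
    - [0,0,-0.6,0]

```text
time: 11.12
tool_pos: [501.2, -107.6, -11.1]
tcp_rot: [3.043, 1.569, 1.363]
contact_force: [0.2, 0.7, 0.4]
grip_width: 40.0
```

Request:
carry_out:
  rows:
    - [0,0,-0.3,0]
    - [0,0,-0.6,0]

```text
time: 11.28
tool_pos: [501.2, -107.5, -11.8]
tcp_rot: [3.078, 1.569, 1.399]
contact_force: [-0.4, 0.2, -0.5]
grip_width: 39.9
```

```bash
python3 - <<'E'
from plant import *
import cv2
o=get_obs();print(o["tool_pos"],o["contact_force"],o["moment"],o["tau"])
a=capture("scene")[:,:,::-1][170:240,255:345]
cv2.imwrite("pics/s3.png",cv2.resize(a,None,fx=8,fy=8,interpolation=cv2.INTER_CUBIC))
E
```

```text
[ 501.21960326 -107.54740655  -11.76007755] [-0.38364565  0.24610199 -0.51555669] [ 0.00036442 -0.01433185 -0.01236209] [ 4.13702091e-04 -4.68709767e+01 -1.58105350e+01  4.24546574e-02
 -5.80497470e-02 -1.15855582e-04]
```

View pics/s3.png

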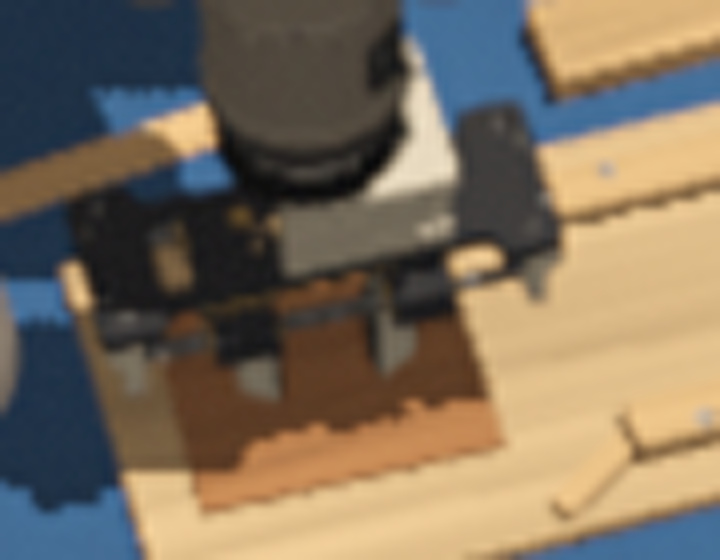

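Tips are now at crop (278,400) and (390,375), matching the projection of tips at about z=13, so contact should be near. The pose reading is biased by about 24 mm in z.

Request:
carry_out:
  rows:
    - [0,0,-0.3,0]
    - [0,0,-0.6,0]

```text
time: 11.5
tool_pos: [501.2, -107.6, -12.4]
tcp_rot: [3.13, 1.569, 1.451]
contact_force: [0.4, 0.3, 0.2]
grip_width: 40.1
```

Request:
carry_out:
  rows:
    - [0,0,-0.3,0]
    - [0,0,-0.6,0]

```text
time: 11.67
tool_pos: [501.2, -107.6, -13.1]
tcp_rot: [-3.139, 1.569, 1.465]
contact_force: [-0.2, -1.5, 0.2]
grip_width: 40.5
```

Request:
carry_out:
  rows:
    - [0,0,-0.3,0]
    - [0,0,-0.6,0]

```text
time: 11.83
tool_pos: [501.2, -107.5, -13.7]
tcp_rot: [3.105, 1.569, 1.426]
contact_force: [-1.0, -1.2, -0.0]
grip_width: 39.8
```

Request:
carry_out:
  rows:
    - [0,0,-0.3,0]
    - [0,0,-0.6,0]

```text
time: 12.0
tool_pos: [501.4, -107.6, -13.9]
tcp_rot: [2.77, 1.569, 1.09]
contact_force: [-0.3, 0.4, 6.6]
grip_width: 40.2
```

Request:
carry_out:
  rows:
    - [0,0,-0.3,0]
    - [0,0,-0.6,0]

```text
time: 12.17
tool_pos: [501.7, -107.7, -14.0]
tcp_rot: [2.214, 1.569, 0.534]
contact_force: [-1.9, -0.1, 9.6]
grip_width: 40.0
```

Request:
carry_out:
  rows:
    - [0,0,-0.3,0]
    - [0,0,-0.6,0]

```text
time: 12.33
tool_pos: [502.0, -107.9, -14.0]
tcp_rot: [1.886, 1.569, 0.207]
contact_force: [-1.4, 0.7, 10.6]
grip_width: 40.0
```

Contact is at reading z ≈ -13.8, and a 0.6 mm command gives about 10 N. Next I align the panel (-9 in y, +1.8°) with a slight advance.

Request:
carry_out:
  rows:
    - [0,0,-0.8,0]
    - [0,0,-1,0]
    - [0.5,1,-1,0.1]
    - [1.5,3,-1,0.3]
    - [2.5,5,-1,0.5]
    - [3.5,7.5,-1,0.7]
    - [4.5,10,-1,0.9]
    - [5.5,12.5,-1,1.1]
    - [6.5,15,-1,1.2]
    - [7.5,17.5,-1,1.4]
    - [8.5,19.5,-1,1.6]
    - [9.5,21.5,-1,1.7]
    - [10.3,23,-1,1.8]
    - [10.8,24,-1,1.8]
    - [10.9,24.2,-1,1.8]
    - [10.9,24.2,-1,1.8]

```text
time: 13.67
tool_pos: [514.1, -84.2, -14.0]
tcp_rot: [1.541, 1.566, -0.107]
contact_force: [0.6, 0.0, 8.7]
grip_width: 40.2
```

```bash
python3 - <<'E'
from plant import *
import cv2,numpy as np
o=get_obs();print(o["tool_pos"],o["contact_force"],o["moment"])
f=lambda a:cv2.resize(a,None,fx=5,fy=5,interpolation=cv2.INTER_CUBIC)
a=capture("scene")[:,:,::-1][185:240,265:385];b=capture("top")[:,:,::-1][170:232,270:390]
cv2.imwrite("pics/s4.png",np.vstack([f(a),f(b)]))
E
```

```text
[514.10995954 -84.16403013 -13.96541176] [0.60021619 0.01223451 8.68758098] [-0.01576382  0.08588853  0.0555102 ]
```

View pics/s4.png

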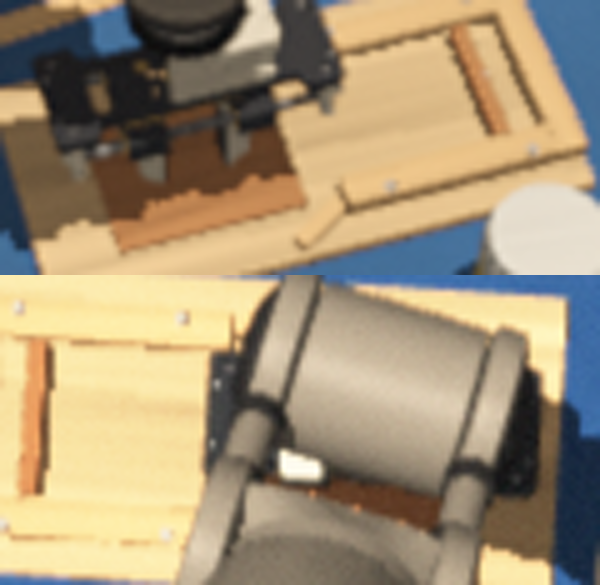

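```bash
python3 - <<'E'
from h import *
F=np.array([518.93,4.51,1.4933])
q=crop([(304,203),(122,250),(275,135),(290,170)],(265,185),5)
w=inv(F,ray("scene",q,13));print(w)
d=w[0]-w[1];print("side ang",np.arctan2(d[1],d[0]));d=w[2]-w[0];print("front ang",np.arctan2(-d[0],d[1]))
print("tcp",inv(F,[[514.1,-84.2]]))
E
```

```text
[[ -27.18650562  -55.9129048 ]
 [-152.21012137  -55.63180654]
 [ -29.31555476    1.52394594]
 [ -28.16304041  -28.31554816]]
side ang -0.002248357475182338
front ang 0.0370506878215358
tcp [[-88.81768403  -2.05231647]]
```

Scene crop: panel near corners (304,203) and (122,250), so the near side is at frame y≈-56 and yaw is about 0, and the front edge is at x≈-27. Alignment is good, so I advance into the mouth.

Request:
carry_out:
  rows:
    - [0,0,-1.2,0]
    - [0,1,-1.4,0]
    - [0,3,-1.4,0]
    - [0.2,6,-1.4,0]
    - [0.4,9,-1.4,0]
    - [0.5,12,-1.4,0]
    - [0.6,15,-1.4,0]
    - [0.7,18,-1.4,0]
    - [0.8,21,-1.4,0]
    - [0.9,24,-1.4,0]
    - [1,27,-1.4,0]
    - [1.2,30,-1.4,0]
    - [1.4,33,-1.4,0]
    - [1.5,36,-1.4,0]
    - [1.5,38,-1.4,0]
    - [1.5,39.5,-1.4,0]
    - [1.5,40,-1.4,0]
    - [1.5,40,-1.4,0]

```text
time: 15.27
tool_pos: [515.5, -45.7, -14.0]
tcp_rot: [1.181, 1.565, -0.466]
contact_force: [-6.4, -8.2, 15.6]
grip_width: 40.0
```

```bash
python3 - <<'E'
from plant import *
import cv2,numpy as np
f=lambda a:cv2.resize(a,None,fx=6.5,fy=6.5,interpolation=cv2.INTER_CUBIC)
a=capture("scene")[:,:,::-1][180:245,265:385]
cv2.imwrite("pics/s5.png",f(a));print(get_obs()["moment"])
E
```

```text
[-1.16022699  1.17819683 -0.03377586]
```

View pics/s5.png

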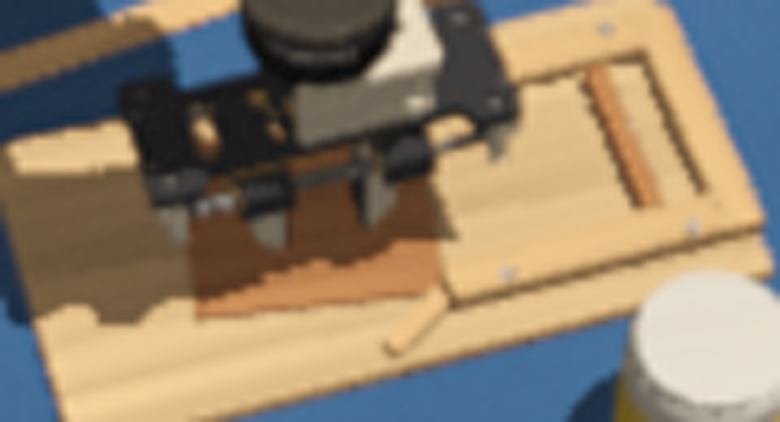

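The panel front near corner (440,293) sits against the near cheek at the mouth, and the tail near corner is at (198,318). I'll compute the yaw.

```bash
python3 - <<'E'
from h import *
F=np.array([518.93,4.51,1.4933])
q=crop([(440,293),(198,318),(430,180),(190,240)],(265,180),6.5)
w=inv(F,ray("scene",q,13));print(w)
d=w[0]-w[1];print("side ang",np.arctan2(d[1],d[0]));print("tcp",inv(F,[[515.5,-45.7]]))
print("mouth corner rail front lower",inv(F,ray("scene",crop([(452,303)],(265,180),6.5),16)))
E
```

```text
[[  -4.77334519  -60.55184862]
 [-126.88218567  -38.79188134]
 [  12.0685818     7.32507591]
 [-117.89645946    8.03505248]]
side ang -0.17635024692513848
tcp [[-50.32484925  -0.46749155]]
mouth corner rail front lower [[ -1.5065634  -69.83944501]]
```

The panel yawed to about -0.18 rad at the near cheek, with its centre now near frame (-59, 5). I'll lift, re-centre the fingers in line with the panel at a wider spread, and straighten it.

Request:
carry_out:
  rows:
    - [0,0,2,0]
    - [0,0,8,0]
    - [0,0,12,0]
    - [-2,-3,12,-4]
    - [-5,-6,12,-8]
    - [-6.4,-8.2,12,-10]
    - [-6.4,-8.2,12,-10]
    - [-6.4,-8.2,10,-10]
    - [-6.4,-8.2,7,-10]
    - [-6.4,-8.2,4,-10]
    - [-6.4,-8.2,2.5,-10]
    - [-6.4,-8.2,1.5,-10]
    - [-6.4,-8.2,1.5,-10]
  hand: 60

```text
time: 16.4
tool_pos: [508.9, -53.8, -12.9]
tcp_rot: [1.141, 1.566, -0.681]
contact_force: [-0.1, 1.0, -0.5]
grip_width: 60.3
```

Request:
carry_out:
  rows:
    - [0,0,-0.4,0]
    - [0,0,-0.8,0]
    - [0,0,-0.8,0]

```text
time: 16.65
tool_pos: [508.9, -53.8, -13.7]
tcp_rot: [1.139, 1.566, -0.682]
contact_force: [0.2, -0.1, -0.3]
grip_width: 59.6
```

Request:
carry_out:
  rows:
    - [0,0,-0.5,0]
    - [0,0,-0.8,0]
    - [0,0,-0.8,0]

```text
time: 16.9
tool_pos: [509.1, -53.8, -13.9]
tcp_rot: [1.205, 1.565, -0.617]
contact_force: [-0.9, -0.7, 5.3]
grip_width: 60.1
```

Request:
carry_out:
  rows:
    - [0,0,-0.5,0]
    - [0,0,-0.8,0]
    - [0,0,-0.8,0]

```text
time: 17.15
tool_pos: [509.4, -53.8, -14.0]
tcp_rot: [1.256, 1.564, -0.565]
contact_force: [-2.0, 0.7, 8.4]
grip_width: 59.9
```

Request:
carry_out:
  rows:
    - [0,0,-1.2,0]
    - [0,-1,-1.4,0]
    - [0,-3,-1.4,0.3]
    - [0,-6,-1.4,1]
    - [0,-9,-1.4,2]
    - [0.2,-12,-1.4,3]
    - [0.3,-15,-1.4,4]
    - [0.4,-18,-1.4,5]
    - [0.6,-21,-1.4,6]
    - [0.8,-23,-1.4,7]
    - [1,-25,-1.4,8]
    - [1,-25,-1.4,9]
    - [1,-25,-1.4,9.6]
    - [1,-25,-1.4,10]
    - [1,-25,-1.4,10]
    - [1,-25,-1.4,10]

```text
time: 18.48
tool_pos: [512.2, -79.4, -13.9]
tcp_rot: [1.307, 1.56, -0.34]
contact_force: [0.5, -0.5, 9.1]
grip_width: 60.1
```

```bash
python3 - <<'E'
from plant import *
import cv2,numpy as np
from h import *
F=np.array([518.93,4.51,1.4933])
from scipy.spatial.transform import Rotation as R
o=get_obs();M=R.from_euler("xyz",o["tcp_rot"]).as_matrix();print(M.round(4),inv(F,o["tool_pos"]),o["moment"],np.arctan2(M[1,2],M[0,2])-F[2]+np.pi)
f=lambda a:cv2.resize(a,None,fx=6.5,fy=6.5,interpolation=cv2.INTER_CUBIC)
a=capture("scene")[:,:,::-1][180:245,265:385]
cv2.imwrite("pics/s6.png",f(a))
E
```

```text
[[ 0.0102  0.997  -0.0764]
 [-0.0036 -0.0764 -0.9971]
 [-0.9999  0.0104  0.0028]] [[-84.17189775   0.24362105]] [ 0.22431891 -0.0439549  -0.04591093] 0.0009931093709236727
```

View pics/s6.png

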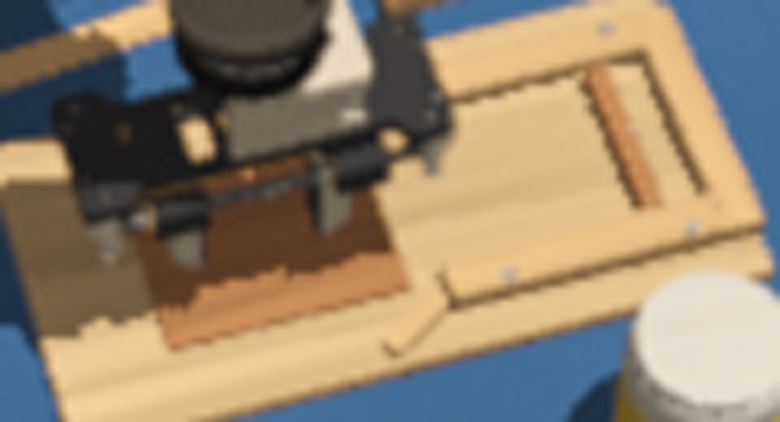

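The panel is straightened (near corners (408,288) and (172,348)). With picture views scarce, I'll measure edges numerically from here.

```bash
cat >> h.py <<'E'
F=np.array([518.93,4.51,1.4933])
def panel(img):
    import cv2
    s=12;x0,y0=270,180;c=cv2.resize(img[y0:245,x0:385],None,fx=s,fy=s,interpolation=cv2.INTER_CUBIC)
    hsv=cv2.cvtColor(c,cv2.COLOR_RGB2HSV);lab=cv2.cvtColor(c,cv2.COLOR_RGB2LAB).astype(int)
    r=c.astype(float)+1;m=((r[...,0]/r[...,2]>2.15)&(r[...,0]/r[...,1]>1.35)).astype(np.uint8)
    n,L,st,_=cv2.connectedComponentsWithStats(m)
    order=[k for k in np.argsort(-st[1:,4])+1 if st[k,4]>3000][:3]
    out=[]
    for k in order:
        ys,xs=np.where(L==k)
        out.append((st[k].tolist(),inv(F,ray("scene",(np.c_[xs,ys]+.5)/s-.5+[x0,y0],13))))
    return out
def edges(img):
    P=np.vstack([w for _,w in panel(img) if w[:,0].mean()<95])
    xl=np.percentile(P[:,0],[.5,99.5])
    g=np.arange(xl[0]+12,xl[1]-12,3);lo=[np.percentile(P[abs(P[:,0]-t)<1.5,1],1) for t in g]
    k=np.polyfit(g,lo,1)
    for _ in range(3):
        r=np.array(lo)-np.polyval(k,g);ok=abs(r)<1.2;k=np.polyfit(g[ok],np.array(lo)[ok],1)
    return dict(x=xl,slope=k[0],y_near_mid=np.polyval(k,g.mean()),rms=r[ok].std(),n=ok.sum())
E
python3 - <<'E'
import cv2
from h import *
for n in ("scene0",):
    im=cv2.imread(f"pics/{n}.png")[:,:,::-1];print([a for a,_ in panel(im)]);print(edges(im))
from plant import capture
im=capture("scene");print([a for a,_ in panel(im)]);print(edges(im))
E
```

```text
[[45, 248, 524, 396, 141366], [1020, 117, 131, 264, 10308]]
{'x': array([-176.92086187,  -51.99574277]), 'slope': np.float64(-0.0396924000617541), 'y_near_mid': np.float64(-43.922917930379526), 'rms': np.float64(0.3921928066759362), 'n': np.int64(34)}
[[187, 351, 504, 292, 82849], [1020, 117, 133, 264, 10481], [317, 288, 186, 67, 4699]]
{'x': array([-145.01390903,  -20.10377303]), 'slope': np.float64(-0.007960150250374696), 'y_near_mid': np.float64(-51.65899899359756), 'rms': np.float64(0.4921535041213861), 'n': np.int64(34)}
```

Request:
carry_out:
  rows:
    - [0,0,-1,0]
    - [0,1,-1.2,0]
    - [0.2,3,-1.2,0]
    - [0.4,5,-1.2,0]
    - [0.5,7,-1.2,0]
    - [0.6,9,-1.2,0]
    - [0.7,11,-1.2,0]
    - [0.8,13,-1.2,0]
    - [0.8,14,-1.2,0]
    - [0.8,14,-1.2,0]

```text
time: 19.42
tool_pos: [514.5, -65.8, -13.9]
tcp_rot: [1.324, 1.556, -0.324]
contact_force: [0.4, -1.2, 8.8]
grip_width: 60.3
```

```bash
cat > q.py <<'E'
from h import *
from plant import *
o=get_obs();print("tcp",inv(F,o["tool_pos"]).round(2),o["tool_pos"][2].round(2),"f",o["contact_force"].round(1),"m",o["moment"].round(2),"t",round(o["time"],2));print({k:np.round(v,3) for k,v in edges(capture("scene")).items()})
E
python3 q.py
```

```text
tcp [[-70.4   -1.03]] -13.91 f [ 0.4 -1.2  8.8] m [ 0.27 -0.03 -0.02] t 19.42
{'x': array([-131.188,   -6.009]), 'slope': np.float64(0.006), 'y_near_mid': np.float64(-53.162), 'rms': np.float64(0.309), 'n': np.int64(34)}
```

Request:
carry_out:
  rows:
    - [-0.6,0,-1,0]
    - [-1,1,-1.2,0]
    - [-1.1,3,-1.2,0]
    - [-1.1,5,-1.2,0]
    - [-1.1,7,-1.2,0]
    - [-1.1,9,-1.2,0]
    - [-1.1,11,-1.2,0]
    - [-1.1,12,-1.2,0]
    - [-1.1,12,-1.2,0]

```text
time: 20.22
tool_pos: [514.9, -54.1, -13.9]
tcp_rot: [1.342, 1.553, -0.306]
contact_force: [0.4, 0.3, 8.4]
grip_width: 60.2
```

```bash
python3 q.py
```

```text
tcp [[-58.77  -0.57]] -13.87 f [0.4 0.3 8.4] m [ 0.28  0.   -0.04] t 20.22
{'x': array([-119.386,    5.282]), 'slope': np.float64(0.004), 'y_near_mid': np.float64(-52.66), 'rms': np.float64(0.388), 'n': np.int64(34)}
```

Request:
carry_out:
  rows:
    - [-0.8,0,-1,0]
    - [-1.2,1,-1.2,0]
    - [-1,4,-1.2,0]
    - [-0.7,8,-1.2,0]
    - [-0.4,12,-1.2,0]
    - [-0.1,16,-1.2,0]
    - [0.2,20,-1.2,0]
    - [0.5,24,-1.2,0]
    - [0.8,28,-1.2,0]
    - [1.1,32,-1.2,0]
    - [1.4,36,-1.2,0]
    - [1.7,40,-1.2,0]
    - [1.9,42,-1.2,0]
    - [2,43,-1.2,0]
    - [2,43,-1.2,0]

```text
time: 21.52
tool_pos: [518.5, -11.2, -13.9]
tcp_rot: [1.371, 1.549, -0.277]
contact_force: [-0.3, -0.7, 9.4]
grip_width: 59.8
```

```bash
python3 q.py
```

```text
tcp [[-15.74  -0.75]] -13.87 f [-0.3 -0.7  9.4] m [0.29 0.   0.08] t 21.52
{'x': array([-76.568,  48.425]), 'slope': np.float64(0.184), 'y_near_mid': np.float64(-48.341), 'rms': np.float64(0.502), 'n': np.int64(8)}
```

Request:
carry_out:
  rows:
    - [-0.8,0,-1,0]
    - [-1.2,1,-1.2,0]
    - [-1,4,-1.2,0]
    - [-0.7,8,-1.2,0]
    - [-0.4,12,-1.2,0]
    - [-0.1,16,-1.2,0]
    - [0.2,20,-1.2,0]
    - [0.5,24,-1.2,0]
    - [0.8,28,-1.2,0]
    - [1.1,32,-1.2,0]
    - [1.4,36,-1.2,0]
    - [1.7,40,-1.2,0]
    - [2,44,-1.2,0]
    - [2.3,48,-1.2,0]
    - [2.4,50,-1.2,0]
    - [2.4,50,-1.2,0]

```text
time: 22.9
tool_pos: [522.4, 39.0, -13.8]
tcp_rot: [1.413, 1.546, -0.235]
contact_force: [-0.0, 1.5, 9.3]
grip_width: 59.9
```

Request:
carry_out:
  rows:
    - [-0.5,0,-1,0]
    - [-1.4,0,-1.7,0]
    - [-1.6,0,-2,0]
    - [-1.6,0,-2,0]

```text
time: 23.23
tool_pos: [523.0, 39.1, -13.9]
tcp_rot: [1.455, 1.541, -0.193]
contact_force: [0.2, 0.2, 14.4]
grip_width: 60.0
```

```bash
python3 q.py
```

```text
tcp [[34.79 -1.4 ]] -13.92 f [ 0.2  0.2 14.4] m [ 0.48  0.06 -0.  ] t 23.23
{'x': array([-26.127,  99.048]), 'slope': np.float64(-0.005), 'y_near_mid': np.float64(-39.32), 'rms': np.float64(0.232), 'n': np.int64(27)}
```

Request:
carry_out:
  rows:
    - [-1.5,0,-2,0]
    - [-2.2,0,-2.4,0]
    - [-2.3,1,-2.5,0]
    - [-2.2,3,-2.5,0]
    - [-2,5,-2.5,0]
    - [-1.9,7,-2.5,0]
    - [-1.7,9,-2.5,0]
    - [-1.6,11,-2.5,0]
    - [-1.4,13,-2.5,0]
    - [-1.3,15,-2.5,0]
    - [-1.1,17,-2.5,0]
    - [-1,19,-2.5,0]
    - [-0.8,21,-2.5,0]
    - [-0.7,23,-2.5,0]
    - [-0.5,25,-2.5,0]
    - [-0.5,25,-2.5,0]

```text
time: 24.62
tool_pos: [525.4, 62.9, -13.9]
tcp_rot: [1.445, 1.534, -0.203]
contact_force: [-1.4, -7.7, 18.1]
grip_width: 60.0
```

```bash
python3 q.py
```

```text
tcp [[58.68 -1.91]] -13.93 f [-1.4 -7.7 18.1] m [-0.88  0.14 -0.12] t 24.62
{'x': array([ -2.35, 141.26]), 'slope': np.float64(-0.001), 'y_near_mid': np.float64(-39.462), 'rms': np.float64(0.304), 'n': np.int64(40)}
```

Request:
carry_out:
  rows:
    - [-1.8,0.8,-2,0]
    - [-2.4,1.2,-2.4,0]
    - [-2.4,2.5,-2.5,0]
    - [-2.3,4,-2.5,0]
    - [-2.2,5.5,-2.5,0]
    - [-2,7,-2.5,0]
    - [-2,8.5,-2.5,0]
    - [-2,9,-2.5,0]
    - [-2,9,-2.5,0]

```text
time: 25.42
tool_pos: [526.2, 70.0, -13.9]
tcp_rot: [1.425, 1.528, -0.223]
contact_force: [-0.7, -10.2, 18.8]
grip_width: 60.1
```

```bash
python3 q.py
```

```text
tcp [[65.88 -2.13]] -13.87 f [ -0.7 -10.2  18.8] m [-1.42  0.2  -0.11] t 25.42
{'x': array([  4.966, 146.037]), 'slope': np.float64(-0.003), 'y_near_mid': np.float64(-39.577), 'rms': np.float64(0.289), 'n': np.int64(40)}
```

Request:
carry_out:
  rows:
    - [-1.8,1,-2.2,0]
    - [-2.4,1.6,-2.5,0]
    - [-2.4,2.2,-2.5,0]
    - [-2.4,2.6,-2.5,0]
    - [-2.4,3,-2.5,0]
    - [-2.4,3,-2.5,0]

```text
time: 25.97
tool_pos: [526.4, 70.8, -13.8]
tcp_rot: [1.4, 1.521, -0.247]
contact_force: [-1.8, -13.5, 19.3]
grip_width: 60.1
```

```bash
python3 q.py; python3 - <<'E'
from plant import *
import cv2
f=lambda a:cv2.resize(a,None,fx=6.5,fy=6.5,interpolation=cv2.INTER_CUBIC)
cv2.imwrite("pics/s7.png",f(capture("scene")[:,:,::-1][180:245,275:390]))
E
```

```text
tcp [[66.66 -2.36]] -13.79 f [ -1.8 -13.5  19.3] m [-1.69  0.3  -0.08] t 25.97
{'x': array([  4.976, 146.035]), 'slope': np.float64(-0.002), 'y_near_mid': np.float64(-39.546), 'rms': np.float64(0.26), 'n': np.int64(40)}
```

View pics/s7.png

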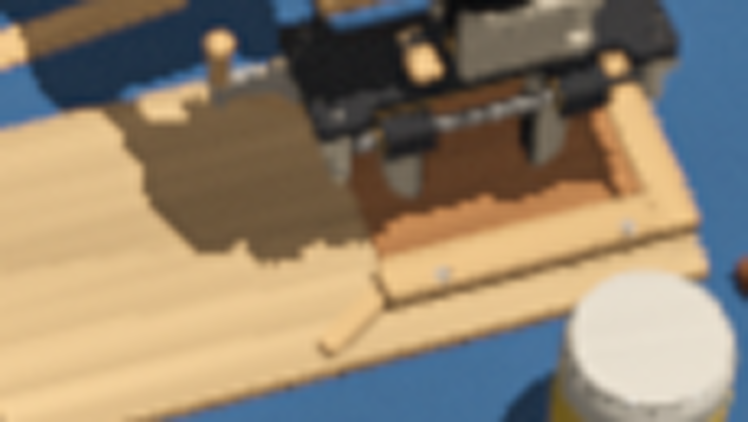

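The panel did not move (tail reading 4.97→4.98) while the push force rose to 13.5 N, and the picture shows the batten hard against the end rail at crop (620,150), so it is home. Now I lift clear. The knob is at crop (219,42).

Request:
carry_out:
  rows:
    - [0,0,3,0]
    - [0,0,12,0]
    - [0,0,27,0]
    - [0,0,45,0]
    - [0,0,62,0]
    - [0,0,75,0]
    - [0,0,80,0]
    - [-10,-12,80,0]
    - [-30,-35,80,0]
    - [-50,-58,80,0]
    - [-70,-81,80,0]
    - [-83,-97,80,0]
    - [-90,-105,80,0]
    - [-90,-105,80,0]
    - [-90,-105,80,0]
  hand: 36

```text
time: 27.32
tool_pos: [436.9, -34.2, 66.3]
tcp_rot: [1.407, 1.521, -0.241]
contact_force: [0.6, 0.7, -0.0]
grip_width: 36.2
```

```bash
python3 q.py; python3 - <<'E'
from h import *
from plant import *
from scipy.spatial.transform import Rotation as R
o=get_obs();M=R.from_euler("xyz",o["tcp_rot"]).as_matrix();ax=M[:,0]
print("axis",ax.round(3),"jaw",M[:,2].round(3),"q",o["joint_positions"].round(2))
g=o["tool_pos"]-37*ax;print("grasp pt world",g,"frame",inv(F,g))
k=ray("scene",crop([(219,42)],(275,180),6.5),62);print("knob",k,inv(F,k))
E
```

```text
tcp [[-44.93  78.8 ]] 66.26 f [ 0.6  0.7 -0. ] m [ 0.04  0.05 -0.04] t 27.32
{'x': array([  4.813, 145.995]), 'slope': np.float64(-0.003), 'y_near_mid': np.float64(-39.25), 'rms': np.float64(0.196), 'n': np.int64(40)}
axis [ 0.049 -0.012 -0.999] jaw [-0.077 -0.997  0.008] q [-0.25  0.33  1.98  0.    0.78  1.39]
grasp pt world [435.50860271 -33.39821174 103.24475178] frame [[-44.25281923  80.23621398]]
knob [[435.06736963 -34.10331151  62.        ]] [[-44.98996248  80.6215348 ]]
```

Request:
carry_out:
  rows:
    - [0,0,-10,0]
    - [0,0,-22,0]
    - [0,0,-34,0]
    - [0,0,-43,0]
    - [0,0,-48,0]
    - [0,0,-51,0]
    - [0,0,-51,0]

```text
time: 27.95
tool_pos: [437.5, -33.3, 14.8]
tcp_rot: [1.409, 1.521, -0.237]
contact_force: [-0.6, -0.3, -0.7]
grip_width: 36.2
```

Request:
carry_out:
  rows:
    - [0,0,0,0]
    - [0,0,0,0]
    - [0,0,0,0]
    - [0,0,0,0]
    - [0,0,0,0]
    - [0,0,0,0]
  hand: 10

```text
time: 28.45
tool_pos: [437.8, -34.7, 15.3]
tcp_rot: [1.374, 1.52, -0.272]
contact_force: [-2.8, -7.7, 1.9]
grip_width: 12.0
```

```bash
python3 - <<'E'
import numpy as np
a0=1.813;t=1.4933
for a in list(np.arange(1.75,0.85,-.1))+[.85]:
    dx,dy=40*(-np.sin(a)+np.sin(a0)),40*(-np.cos(a)+np.cos(a0))
    print(round(a,2),round(dx*np.cos(t)-dy*np.sin(t),1),round(dx*np.sin(t)+dy*np.cos(t),1))
E
```

```text
1.75 2.4 -0.7
1.65 6.3 -1.5
1.55 10.3 -2.0
1.45 14.3 -2.0
1.35 18.3 -1.6
1.25 22.2 -0.8
1.15 26.0 0.3
1.05 29.7 1.8
0.95 33.2 3.7
0.85 36.6 6.0
```

Request:
carry_out:
  rows:
    - [1,-0.3,0,0]
    - [2.4,-0.7,0,0]
    - [4.3,-1.1,0,0]
    - [6.3,-1.5,0,0]
    - [8.3,-1.8,0,0]
    - [10.3,-2,0,0]
    - [12.3,-2,0,0]
    - [14.3,-2,0,0]
    - [16.3,-1.8,0,0]
    - [18.3,-1.6,0,0]
    - [20.3,-1.2,0,0]
    - [22.2,-0.8,0,0]
    - [24.1,-0.2,0,0]
    - [26,0.3,0,0]
    - [27.8,1,0,0]
    - [29.7,1.8,0,0]
    - [31.5,2.7,0,0]
    - [33.2,3.7,0,0]
    - [36.6,6,0,0]
    - [36.6,6,0,0]

```text
time: 30.12
tool_pos: [475.7, -30.3, 15.5]
tcp_rot: [1.334, 1.517, -0.311]
contact_force: [0.3, -9.3, -4.1]
grip_width: 12.1
```

```bash
python3 - <<'E'
from h import *
from plant import *
from scipy.spatial.transform import Rotation as R
o=get_obs();ax=R.from_euler("xyz",o["tcp_rot"]).as_matrix()[:,0]
g=inv(F,o["tool_pos"]-37*ax)[0];d=g-[-6,70];a0=np.arctan2(-d[0],-d[1]);print(g,np.hypot(*d),a0)
t=F[2]
for a in np.arange(.8,-.16,-.1):
    dx,dy=40*(-np.sin(a)+np.sin(a0)),40*(-np.cos(a)+np.cos(a0))
    print(round(a,2),round(dx*np.cos(t)-dy*np.sin(t),1),round(dx*np.sin(t)+dy*np.cos(t),1))
E
```

```text
[-37.60460703  42.28095018] 42.038041203295336 0.850802344721624
0.8 1.6 1.3
0.7 4.5 4.0
0.6 7.2 7.0
0.5 9.5 10.2
0.4 11.6 13.6
0.3 13.2 17.3
0.2 14.5 21.1
0.1 15.4 25.0
0.0 15.9 28.9
-0.1 16.0 32.9
```

Request:
carry_out:
  rows:
    - [0.8,0.6,0,0]
    - [1.6,1.3,0,0]
    - [3,2.6,0,0]
    - [4.5,4,0,0]
    - [5.8,5.5,0,0]
    - [7.2,7,0,0]
    - [8.4,8.6,0,0]
    - [9.5,10.2,0,0]
    - [10.6,11.9,0,0]
    - [11.6,13.6,0,0]
    - [12.4,15.4,0,0]
    - [13.2,17.3,0,0]
    - [13.9,19.2,0,0]
    - [14.5,21.1,0,0]
    - [15,23,0,0]
    - [15.4,25,0,0]
    - [15.7,27,0,0]
    - [15.9,29,0,0]
    - [15.9,30,0,0]
    - [15.9,30,0,0]

```text
time: 31.78
tool_pos: [497.1, -2.3, 16.3]
tcp_rot: [1.336, 1.506, -0.308]
contact_force: [12.8, -8.4, -12.0]
grip_width: 12.3
```

```bash
python3 - <<'E'
from h import *
from plant import *
from scipy.spatial.transform import Rotation as R
o=get_obs();ax=R.from_euler("xyz",o["tcp_rot"]).as_matrix()[:,0]
g=inv(F,o["tool_pos"]-37*ax)[0];d=g-[-6,70];print(g,np.hypot(*d),np.arctan2(-d[0],-d[1]))
E
```

```text
[-7.90467857 23.6022001 ] 46.43687797361236 0.041028017314551066
```

The swing is nearly complete, but the grasp radius looks off by about 6 mm with 12 N side force. I'll release, lift and look.

Request:
carry_out:
  rows:
    - [0,0,0,0]
    - [0,0,0,0]
    - [0,0,0,0]
    - [0,0,0,0]
    - [0,0,10,0]
    - [0,0,25,0]
    - [0,0,45,0]
    - [0,0,60,0]
    - [0,-20,65,0]
    - [0,-50,65,0]
    - [0,-80,65,0]
    - [0,-110,65,0]
    - [0,-140,65,0]
    - [0,-160,65,0]
    - [0,-160,65,0]
  hand: 36

```text
time: 33.03
tool_pos: [497.2, -165.7, 81.6]
tcp_rot: [1.322, 1.505, -0.325]
contact_force: [0.4, -0.3, -0.2]
grip_width: 36.0
```

```bash
python3 - <<'E'
from plant import *
import cv2,numpy as np
f=lambda a:cv2.resize(a,None,fx=7,fy=7,interpolation=cv2.INTER_CUBIC)[:300]
a=capture("scene")[:,:,::-1];b=capture("top")[:,:,::-1]
cv2.imwrite("pics/fs.png",a);cv2.imwrite("pics/ft.png",b)
cv2.imwrite("pics/s8.png",np.vstack([f(a[180:222,290:390]),f(b[170:212,255:355])]))
print(get_obs()["contact_force"])
E
python3 q.py
```

```text
[ 0.40985731  0.04904186 -0.11734195]
tcp [[-168.13    9.32]] 81.23 f [ 0.4  0.  -0.1] m [0.04 0.04 0.04] t 33.13
{'x': array([  4.872, 145.882]), 'slope': np.float64(-0.002), 'y_near_mid': np.float64(-39.187), 'rms': np.float64(0.211), 'n': np.int64(40)}
```

View pics/s8.png

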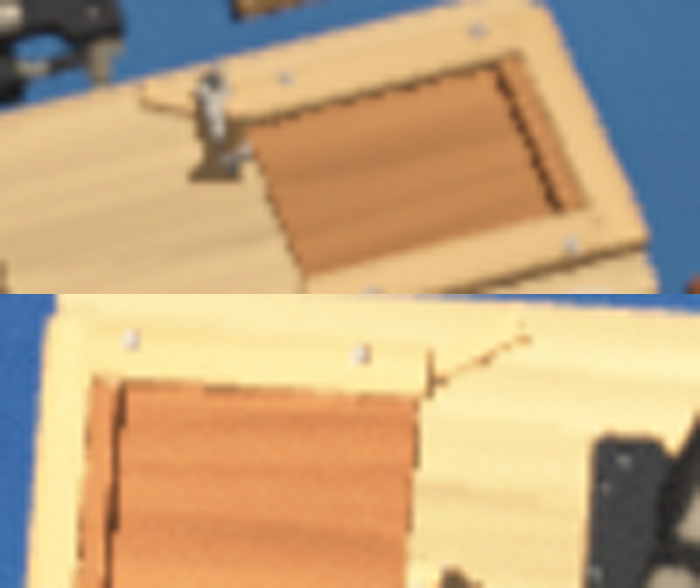

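Panel and batten are home in the picture: tail edge along crop (245,130)-(300,270), batten against the rail. The bar runs from the pivot (212,85) down towards (235,155). I'll check the bar angle numerically by projection.

```bash
python3 - <<'E'
from h import *
import cv2
for a in (-.1,0,.1,.2,.3,.4):
    L=[[-6-r*np.sin(a),70-r*np.cos(a),z] for r,z in ((0,31),(20,31),(40,31),(40,65),(46,31))]
    print(a,((proj("scene",tr(F,L))-[290,180])*7).round(0).tolist())
im=cv2.cvtColor(cv2.imread("pics/fs.png"),cv2.COLOR_BGR2RGB)
for v in range(188,208): print(v,' '.join('%02x%02x%02x'%tuple(im[v,u]) for u in range(314,330)))
E
```

```text
-0.1 [[211.0, 78.0], [227.0, 109.0], [244.0, 140.0], [245.0, 98.0], [249.0, 149.0]]
0 [[211.0, 78.0], [223.0, 110.0], [236.0, 142.0], [237.0, 101.0], [240.0, 152.0]]
0.1 [[211.0, 78.0], [219.0, 111.0], [228.0, 144.0], [229.0, 102.0], [230.0, 154.0]]
0.2 [[211.0, 78.0], [215.0, 111.0], [220.0, 145.0], [220.0, 103.0], [221.0, 155.0]]
0.3 [[211.0, 78.0], [211.0, 111.0], [211.0, 145.0], [212.0, 104.0], [212.0, 155.0]]
0.4 [[211.0, 78.0], [207.0, 111.0], [203.0, 145.0], [204.0, 103.0], [202.0, 155.0]]
188 43709b 416e9a 457099 4f7299 587499 627799 737f97 959193 b39f93 d0af8f d3b48f d7b88d daba8e e2c18f e8c590 e8c590
189 56749a 67799a 7d8398 999394 af9d92 bea28c ac9887 c0a98b d6b88e e6c38f e8c590 e8c690 e8c692 e9c792 eac892 eac792
190 b19e92 ceaf91 d3b391 d3b68f c5a987 a48b6f 917e6c b0987c d9ba8f eac892 ebc792 eac690 eac690 eac58f e8c28a e0bd8c
191 dab98b e5c18c e7c48f debb89 b39875 7a6e62 655d58 918272 ceb390 e8c48e eac48b e9c289 e9c289 e8c187 e8c086 ddb989
192 e9c38a ebc58d ebc690 dcba88 b7a287 a99f91 797269 9b8f81 c3ae96 d9b583 e8c186 eac287 ebc388 ecc489 ecc589 e9c38b
193 eec58b ecc58c 
[... 1021 characters left out ...]
8a56
202 e6c38f e6c491 e6c590 e6c490 d2b07d 826746 6f5a3f 756552 837769 807263 877866 947e68 a2744d c18651 c58954 c38854
203 e2c08c e2c08d e0bf8b d3b280 a7875c 745c3f 70593e 73604a 72685b 6c6256 9e8565 ccab7c c29e6e b27c4d bf8350 c08552
204 dfbc8a dfbd8a d3b27f a3845a 765e40 6e583d 6f583d 6e583e 665543 665948 ac8e66 debd8a cfad7c ad7d50 ba7f4f bc814f
205 e1bf8b e1bf8c ceac7b 8b6f4c 7c6244 7d6344 7d6445 7d6343 7a6144 7d6447 af8f65 dbba86 d8b683 c79e6d ba8252 b97e4d
206 e0be8a dfbd8a d9b784 caa878 c9a777 c9a776 c9a776 c8a675 c9a777 caa877 d0ae7c dbb986 dbba86 ceaa78 b27e50 bb804e
207 dbb986 dab986 d9b786 d8b684 dab785 dab885 dab986 dab985 dbb986 dbb986 dab885 dbb986 dbba87 cdab7a ae8054 bf8351
```

```bash
python3 - <<'E'
from h import *
import cv2
g=lambda n:cv2.cvtColor(cv2.imread(f"pics/{n}.png"),cv2.COLOR_BGR2RGB).astype(int)
for n,s,t in(("scene","scene0","fs"),("top","top0","ft")):
    A,B=g(s),g(t);d=np.abs(A-B).sum(2)
    print(n,"knob top/bottom a=0,.3",proj(n,tr(F,[[-6,30,65],[-6,30,31],[-6-40*.2955,70-40*.9553,65],[-6,70,31]])).round(1).tolist())
    c=proj(n,tr(F,[[-6,40,40]]))[0].astype(int)
    print("cols from",c[0]-9,"rows from",c[1]-8)
    for v in range(c[1]-8,c[1]+10): print(v,' '.join('%3d'%d[v,u] for u in range(c[0]-9,c[0]+9)))
    if n=="top":
        for v in range(c[1]-6,c[1]+9): print(v,' '.join('%02x%02x%02x'%tuple(B[v,u]) for u in range(c[0]-8,c[0]+8)))
E
```

```text
scene knob top/bottom a=0,.3 [[323.8, 194.4], [323.7, 200.3], [320.3, 194.8], [320.2, 191.1]]
cols from 313 rows from 188
188   9   3   6   8   6   7  11   5  12   8   8   7   6   7   6   3   9   6
189  11   7  11  11   6  24  41   6  19  15   8   4   5   6   5   7   5   7
190  42  30  43  54  42  35  30  10  13  10   6   7   6   5   5   7   7   6
191  52  52  60  62  58  64   7  17  32  34  14   7   7   4   7   6   5   9
192  75  74  75  74  56  62  11   8  39  64  48  10   7   6   6   9   7   8
193 112 118 141 120  63  17 108 197 136  26  27  12   7   6   7   7   6   6
194 210 248 277 262 180  30 150 224 211 157  42   6   4   9   6   7   8   5
195 151 186 204 211 113 101 133 255 230 177  74   1   8   6   3   6   5   7
196 201 190 163 140  24 101  54 167 158 105  15  84  38   4   1   2   1  15
197  43  37  26  13  57 231 172  61 100  11  14  61  21  32  19  22  31  49
198   5   8   7   6  63 268 276  92  65 163  59  14  60 139 144 136 140 130
199  10   9   7   9  59 246 301 228 185 289 265 213 160 161 159 151 148 143
200   6   6   3   4  17 101 280 309 312 327 297 208 128 145 139 13
[... 2917 characters left out ...]
d293
216 edb776 ecb573 f1b875 f2b875 f0b775 d89f67 e9cc9e efe6d5 efe9dc f1ebe0 efebdf 90836e 917250 efcd8e fbe7a7 fceaaf
217 f8da91 f9d991 f9da91 f9d98e f9d990 f4d08d ebd4af eee7d7 f0e9de f1ebe1 f1ece2 94846e 997851 f9e4a4 fcecb2 fcecb2
218 fde8a1 fde8a3 fde8a1 fce79f fce69c fce6a3 f2e2bd f0e8d8 f1eade f0eadf f0ece3 988974 977551 f8e3a1 fbe9ac fceaad
219 feedaa feeda9 fdeca7 feeca8 feedaa fdebac f5e7ca f0e8da f2ece2 efeade e2d8ca 8d7963 91734e f6dc9a fae6a7 f9e3a0
220 fef0ac feefad feefae feefad fef0ac feeeb4 f8efe4 f1eadf f0ebdf eee7da d0c1b0 846e56 93754f f4d796 fae5a6 fae4a4
221 feeea9 feeeaa feeeab feeead feeda9 fdecb0 f6eee2 eee8db eee8db ece6d8 c0b29e 7e6950 97764f f7dc9c fae5a3 fae6a6
```

The top view gives the bar and knob centred at px (315.5,209.7), against (315.3,209.5) predicted for angle 0, so it is shut within about 0.04 rad. Time allows a gentle nudge on the knob with closed fingers to make sure it is at its stop.

Request:
carry_out:
  rows:
    - [-2,20,0,0]
    - [-4,45,0,0]
    - [-6,70,0,0]
    - [-8,92,0,0]
    - [-9.9,106,0,0]
    - [-9.9,109,0,0]
    - [-9.9,109,-10,0]
    - [-9.9,109,-25,0]
    - [-9.9,109,-40,0]
    - [-9.9,109,-55,0]
    - [-9.9,109,-62,0]
    - [-9.9,109,-65,0]
    - [-9.8,112,-65,0]
    - [-9.5,117,-65,0]
    - [-9.1,122,-65,0]
    - [-8.8,126,-65,0]
    - [-8.5,130,-65,0]
    - [-8.3,132,-65,0]
    - [-8.3,132,-65,0]
  hand: 0

```text
time: 34.77
tool_pos: [488.5, -29.0, 16.5]
tcp_rot: [1.345, 1.507, -0.299]
contact_force: [0.5, -0.1, -0.5]
grip_width: 0.7
```

Request:
carry_out:
  rows:
    - [0.1,1,0,0]
    - [0.2,2,0,0]
    - [0.2,3,0,0]
    - [0.3,3,0,0]

```text
time: 35.1
tool_pos: [488.7, -26.0, 16.4]
tcp_rot: [1.344, 1.507, -0.299]
contact_force: [-0.0, 0.6, -0.1]
grip_width: 0.5
```

Request:
carry_out:
  rows:
    - [0.1,1,0,0]
    - [0.2,2,0,0]
    - [0.2,2,0,0]

```text
time: 35.35
tool_pos: [489.1, -24.0, 16.5]
tcp_rot: [1.344, 1.507, -0.3]
contact_force: [0.9, -1.4, 0.4]
grip_width: 0.6
```

Request:
carry_out:
  rows:
    - [0.1,0.7,0,0]
    - [0.1,1.4,0,0]
    - [0.1,1.4,0,0]

```text
time: 35.6
tool_pos: [489.3, -23.4, 16.5]
tcp_rot: [1.327, 1.506, -0.316]
contact_force: [-0.5, -6.3, 0.1]
grip_width: 0.5
```

Request:
carry_out:
  rows:
    - [0.1,1,0,0]
    - [0.1,1.6,0,0]
    - [0.1,1.6,0,0]

```text
time: 35.85
tool_pos: [489.4, -23.2, 16.5]
tcp_rot: [1.298, 1.506, -0.345]
contact_force: [-1.2, -10.3, -0.2]
grip_width: 0.4
```

Request:
carry_out:
  rows:
    - [0,-3,0,0]
    - [0,-12,0,0]
    - [0,-25,5,0]
    - [0,-35,20,0]
    - [0,-50,40,0]
    - [0,-75,60,0]
    - [0,-100,70,0]
    - [0,-120,70,0]
    - [0,-130,70,0]
    - [0,-130,70,0]

```text
time: 36.68
tool_pos: [489.2, -155.0, 86.4]
tcp_rot: [1.298, 1.505, -0.347]
contact_force: [0.4, -0.2, 0.5]
grip_width: 0.4
```

```bash
python3 q.py; python3 - <<'E'
import cv2,numpy as np
from plant import capture
g=lambda n:cv2.cvtColor(cv2.imread(f"pics/{n}.png"),cv2.COLOR_BGR2RGB).astype(int)
for n,t in(("scene","fs"),("top","ft")):
    B=capture(n).astype(int);cv2.imwrite(f"pics/{n}_end.png",B[:,:,::-1].astype(np.uint8));d=np.abs(g(t)-B).sum(2)
    ys,xs=np.where(d[185:230,260:345]>90);print(n,len(xs),list(zip(xs+260,ys+185))[:20])
E
```

```text
tcp [[-161.29   17.26]] 86.38 f [ 0.4 -0.2  0.5] m [ 0.04  0.14 -0.04] t 36.68
{'x': array([  4.966, 145.958]), 'slope': np.float64(-0.002), 'y_near_mid': np.float64(-39.19), 'rms': np.float64(0.202), 'n': np.int64(39)}
scene 643 [(np.int64(261), np.int64(185)), (np.int64(262), np.int64(185)), (np.int64(263), np.int64(185)), (np.int64(264), np.int64(185)), (np.int64(265), np.int64(185)), (np.int64(270), np.int64(185)), (np.int64(271), np.int64(185)), (np.int64(272), np.int64(185)), (np.int64(273), np.int64(185)), (np.int64(274), np.int64(185)), (np.int64(275), np.int64(185)), (np.int64(276), np.int64(185)), (np.int64(277), np.int64(185)), (np.int64(278), np.int64(185)), (np.int64(279), np.int64(185)), (np.int64(280), np.int64(185)), (np.int64(281), np.int64(185)), (np.int64(282), np.int64(185)), (np.int64(283), np.int64(185)), (np.int64(284), np.int64(185))]
top 278 [(np.int64(342), np.int64(189)), (np.int64(340), np.int64(190)), (np.int64(341), np.int64(190)), (np.int64(342), np.int64(190)), (np.int64(343), np.int64(190)), (np.int64(344), np.int64(190)), (np.int64(339), np.int64(191)), (np.int64(340), np.int64(191)), (np.int64(341), np.int64(191)), (np.int64(342), np.int64(191)), (np.int64(343), np.int64(191)), (np.int64(344), np.int64(191)), (np.int64(336), np.int64(192)), (np.int64(337), np.int64(192)), (np.int64(338), np.int64(192)), (np.int64(339), np.int64(192)), (np.int64(340), np.int64(192)), (np.int64(341), np.int64(192)), (np.int64(342), np.int64(192)), (np.int64(343), np.int64(192))]
```

The knob gave a firm stop: 10 N for almost no travel. The panel is still home and the arm is clear, so I'm handing in.

```bash
python3 -c "
from plant import *
print(close_job())"
```

```text
the job is handed in; nothing more can be done
None
```

I slid the panel by its face into the grooves and pushed the batten until both were home. Then I swung the turn-button shut, backed the arm off, and handed in at about 37 s.

**Last checks**
- **Panel:** the tail edge sits at frame x of about 4. It did not move when I pushed harder at the end (10 to 13.5 N along the feed) or after the button work.
- **Batten:** it lies against the end rail in the last pictures viewed, taken before the final nudge on the knob.
- **Button:** in the top view the knob matches angle 0 to within about 0.04 rad. A final nudge met a firm stop, about 10 N for under 1 mm. I did not view a picture after that nudge.
- **Pressing force:** every reading on the panel was 19.3 N or less, but readings come only at the end of each move.

**What went wrong or disagreed**
- **Height reading:** the tool's z reading was about 27 mm too low, so I found the panel by force.
- **First entry:** the panel's front corner caught the near cheek and the panel turned about 0.18 rad. I pressed again, drew it back, straightened it and fed it in cleanly. The edge may have taken a light rub there.
- **Tool tilt:** the tool gradually tilted by about 3.7° as I kept pressing.
- **Knob swing:** at the end of the pinched swing the tool was about 6 mm off the expected 40 mm arc, with about 13 N of sideways load on the knob. I did not find the cause.

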